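# Show the sample carrier's underside to the inspection camera

## Robot

A 6-joint arm with a two-finger parallel gripper is mounted at the origin on the work surface. World frame = base frame: x ahead of the robot, y to its left, z up, the work surface at z = 0. Lengths are in m, angles in rad, forces in N, time in s.
With the tool pointing down it reaches from about 0.35 to 0.775 m from the base axis. Payload 7.3 kg.
Tool frame: the origin (TCP) lies at the very end of the fingers, on their centre line; the grasp point (between the pads) lies grip_point_offset behind it (grip_point_offset is the distance from the TCP to the grasp point, in m); z points along the fingers, y is the direction in which the jaws open and shut (so a half turn about z gives the same grasp; the last joint's range is limited). The gripper opens to 92 mm and grips with 3 to 60 N. Pads are 19 mm wide; open, the fingers measure 130 mm over their backs; the gripper's body (75 mm by 190 mm) begins 47 mm behind the grasp point.
Start: joints at [1.175, 0.342, 1.524, -0, 1.275, -0.146], TCP at [0.13, 0.509, 0.227] pointing down, gripper open.
Joint ranges: [-2.53, 2.53], [-0.77, 2.02], [0.04, 2.7], [-1, 4.14], [0.28, 2.66], [-3.11, 3.11]. Speed limits (rad/s): [2.57, 2.57, 3.14, 3.14, 3.14, 3.14].

## Interface

Orientations are given as [roll, pitch, yaw] about the fixed x, y, z axes, in that order (R = Rz(yaw) Ry(pitch) Rx(roll)).
In Python, from cell import * gives the robot as it stands.
- The arm moves only by the shell command python3 -m inch 'ROWS' [OPENING] [FORCE]. ROWS is JSON, a list that holds one entry, the list of rows, each a list of 4 numbers: the shift along the tool's x, y, z in mm, then the turn about the tool's z in rad. In form: [[[x, y, z, roll], ...]]. A call has 1 to 10 rows; each row shifts and turns the commanded pose from where the row before left it, along the tool's axes as they then stand; what a row does not reach is not made up. A row lasts 1/8 s, in which the tool goes at most 62.5 mm and 10.7 degrees, less where a joint would pass 70% of its speed; a pose out of reach is approached as far as the arm can. A call with a gripper value outside its range is refused whole. OPENING is the closure, from -1 (fully open) to 1 (shut), set as the call begins (- or left out, the last holds). The fingers move at their own pace and stop on an object; FORCE is the grip in N (left out, the last holds). Time passes only in rows, so rows that do not move let the fingers close. It gives the time, the measured TCP pose, the force and the opening at its end, in the units of the state.
- observe(): the state, without advancing time (a new reading comes with each control period).
- read_camera(name): name is "scene" or "top" or "wrist"; returns a dict with "img" (420x560x3 uint8, blue, green, red), "fx", "fy", "cx", "cy" (pixels), "eye" and "rotation" of the camera in the world; the wrist camera has in their place "T_tool_cam" (4x4, takes a point from camera to tool coordinates, whose origin is the TCP and whose axes are the flange's). Camera axes: x right, y down, z forward; pixel columns grow to the right and rows downward; lengths in m; the calibration is good to about 2 mm. A picture is of the moment at which its call begins: read the wrist's pose just before it. There is no depth.
- hand_in(): hands the job in, once; it reports no verdict.
Trained networks look in the newest picture that a camera, given by its name, has taken for a name from the list of things; names that differ only in an ending like _2 or _b are one class to them, and where a whole thing is asked for, a point or a joint stands for the part that bears it (a point fixed in the world has none). Each returns a list of dicts, best first, with "conf" (0 to 1); they miss things now and then, are a little off and sometimes report something else, mostly with a low value. They report only what shows in the picture. A call takes as long as a camera call.
- boxes_of(camera, label): "at" ([row, column] in pixels, amid what is visible of it).
- place_of(camera, label): "at" ([row, column] in pixels: a listed point, or the origin of a listed thing).
The state is a dict: "time": time; "qpos": joint angles; "qvel": joint speeds; "joint_efforts": joint torques, N m; "tool_pos": TCP position; "tool_rot": TCP orientation; "contact_force": force on the tool from outside, world axes, zero at the start; "torque": the same for the moment, N m; "opening": finger opening in m.
Only numpy, scipy, OpenCV 4.12 (cv2) and the standard library are available. Lean on these libraries where they do the work, as an engineer would, in place of code of your own. Each camera call takes 0.05 s, during which the arm holds its last target. There are 200 camera calls.

## Task

Leaving the sample carrier in its steel cradle, press its two half-open covers down until both snap shut. Then lift it by its brass tab and show its underside to the low inspection camera: body about 15 cm from the lens, on the camera's line of sight (which rises 30 degrees), window side square to the camera, long axis level, the whole tipped about 30 degrees so that the underside turns to the lens. Finish while still holding it there, steady and clear of everything else, without disturbing the loose things on the bench.

Things in the scene. Friction and masses are not known exactly. Their poses are not given: they have to be found in the camera images.
- carrier: Two-cell sample carrier, a grey block 46 (x) by 140 (y) by 48 mm (z), an amber vial in each cell, 0.3 to 0.45 kg. Origin: centre of its underside, z up, y along its length; +x points out of the window side (long side with two clear windows, overhung 4 mm by the covers' free edges). Stands loose in the cradle, underside 10 mm above the bench; lifts straight out.
- carrier_mid (a point): Middle of the carrier's body, 25 mm above the centre of its underside; this point belongs at view_point.
- tab_top (a point): Centre of the top of the carrier's brass tab, 102 mm above the centre of the underside. The tab is 18 (carrier x) by 24 mm (y), upright on the middle of the block. Grip it from above across its 18 mm, fingertips above the shut covers (53 mm above the underside).
- cover_left (a joint): Angle of the cover at carrier y = +43 mm, a pale plate 50 (hinge to free edge) by 52 by 5 mm. 0 = shut, top at carrier z = 53 mm; 0.5 to 0.7 rad at the start, 0.8 at most. Hinge along y at carrier x = -23, z = 48 mm. Pressed down 25 mm from the hinge it moves freely, then resists with about 5 N near 0.3 rad; from about 0.1 rad it snaps shut and the detent holds it (so press it fully down).
- cover_right (a joint): Angle of the cover at carrier y = -43 mm, otherwise the same as cover_left.
- cover_left_edge (a point): Middle of the free edge of the left cover, on its upper face, 50 mm from the hinge.
- cover_right_edge (a point): Middle of the free edge of the right cover, on its upper face, 50 mm from the hinge.
- cradle: Steel cradle fixed to the bench, a plate 86 (x) by 176 (y) by 10 mm with small lips up to 24 mm high around the carrier's foot (3 mm play). Origin: centre of its underside; axes as the carrier's at the start.
- inspection_camera: Fixed white camera on a low stand, base 100 by 100 mm, 125 mm high, the only camera on the bench. Origin on the base's underside, z up; it looks along its own -x and 30 degrees upwards. In the wanted attitude carrier y is parallel to camera y, carrier x points towards the camera (yaw alike), and the carrier's top leans 30 degrees away from the camera.
- lens (a point): Centre of the camera's lens front, at camera x = -35, z = 80 mm.
- view_point (a point): Empty point in the air 150 mm in front of the lens on its line of sight, 155 mm above the bench (camera x = -165 mm).
- measuring_cylinder: Bystander: glass cylinder 29 mm across, 250 mm tall, on a round foot of 72 mm. Origin: centre of its underside.
- small_beaker: Bystander: glass beaker 68 mm across, 90 mm tall. Origin: centre of its underside.
- wash_bottle: Bystander: white bottle 72 mm across, 205 mm tall with its spout. Origin: centre of its underside.
- sample_jar: Bystander: amber jar 60 mm across, 85 mm tall. Origin: centre of its underside.
- pocket_meter: Bystander: dark hand-held meter 78 by 140 by 35 mm, lying flat. Origin: on its underside.
- pipette_bulb: Bystander: rubber bulb 54 mm across with two short necks, lying. Origin: on its underside.
- petri_dish: Bystander: glass dish 90 mm across, 15 mm high. Origin: centre of its underside.

How it is judged:
By the outcome, as a careful person would: the job done as asked, in the order asked, and still so for the second after the job is handed in, while the arm keeps its last pose, push and grip.
It also fails if it takes over 54 s, if anything falls off the work surface, if the arm or the gripper's body presses on something with over 40 N, if the wrist force passes 120 N, or if a joint passes its speed limit or range.

## Working session

There is one attempt and no reset: what is moved stays moved. The work goes in short steps, Python scripts to look and compute and a shell command to move; the robot and the scene stay as the last step left them, time stands still between calls to the robot, and variables do not carry over. Pictures are saved under pics/ and viewed, about 8 in all and at most 12, crops included, and the job is handed in when it is done.

```bash
ls; mkdir -p pics
cat > h.py <<'E'
from cell import *
import numpy as np, cv2
from scipy.spatial.transform import Rotation as Ro
def toolT():
    s=observe(); T=np.eye(4); T[:3,:3]=Ro.from_euler('xyz',s["tool_rot"]).as_matrix(); T[:3,3]=s["tool_pos"]; return T
def cam(n):
    T=toolT(); c=read_camera(n)
    if n=="wrist":
        C=T@np.array(c["T_tool_cam"]); c["eye"]=C[:3,3]; c["rotation"]=C[:3,:3]
    c["eye"]=np.array(c["eye"]); c["rotation"]=np.array(c["rotation"]); return c
def ray(c,at):
    d=c["rotation"]@np.array([(at[1]-c["cx"])/c["fx"],(at[0]-c["cy"])/c["fy"],1]); return c["eye"],d/np.linalg.norm(d)
def onz(c,at,z):
    e,d=ray(c,at); return e+d*(z-e[2])/d[2]
def proj(c,p):
    q=c["rotation"].T@(np.array(p)-c["eye"]); return [c["cy"]+c["fy"]*q[1]/q[2], c["cx"]+c["fx"]*q[0]/q[2]]
def tri(obs):
    A=np.zeros((3,3)); b=np.zeros(3)
    for c,at in obs:
        e,d=ray(c,at); P=np.eye(3)-np.outer(d,d); A+=P; b+=P@e
    x=np.linalg.solve(A,b); return x,[round(float(np.linalg.norm((np.eye(3)-np.outer(ray(c,a)[1],ray(c,a)[1]))@(x-c["eye"])))*1000,1) for c,a in obs]
E
cat > a.py <<'E'
from h import *
np.set_printoptions(precision=3,suppress=True)
s=observe(); print(s["tool_pos"],s["tool_rot"],s["opening"])
cs={n:cam(n) for n in("scene","top")}
ims=[]
for n,c in cs.items(): print(n,c["eye"]); ims.append(c["img"])
cv2.imwrite("pics/scene.png",cv2.resize(ims[0],(800,600))); cv2.imwrite("pics/top.png",cv2.resize(ims[1],(800,600)))
Z=dict(carrier=.01,carrier_mid=.035,tab_top=.112,cover_left_edge=.09,cover_right_edge=.09,cradle=0,inspection_camera=0,lens=.08,view_point=.155,measuring_cylinder=0,small_beaker=0,wash_bottle=0,sample_jar=0,pocket_meter=0,pipette_bulb=0,petri_dish=0)
for l,z in Z.items():
    r={n:place_of(n,l)[:2] for n in cs}
    for n in r:
        for d in r[n]: print(l,n,round(d["conf"],2),np.round(d["at"]),onz(cs[n],d["at"],z))
    if all(r.values()): print('   tri',*tri([(cs[n],r[n][0]["at"]) for n in r]))
E
python3 a.py
```

```text
pics
[0.13  0.508 0.226] [-3.14  -0.     2.892] 0.09185628685814368
scene [ 1.341 -1.171  1.268]
top [0.491 0.01  1.278]Traceback (most recent call last):
  File "a.py", line 12, in <module>
    for d in r[n]: print(l,n,round(d["conf"],2),np.round(d["at"]),onz(cs[n],d["at"],z))
                                                                  ~~~^^^^^^^^^^^^^^^^^
  File "h.py", line 14, in onz
    e,d=ray(c,at); return e+d*(z-e[2])/d[2]
                                       ~^^^
IndexError: invalid index to scalar variable.
```

```bash
sed -i 's/c\["rotation"\]=np.array(c\["rotation"\]); return c/c["rotation"]=np.array(c["rotation"]);\n    if c["rotation"].shape==(3,): c["rotation"]=Ro.from_euler("xyz",c["rotation"]).as_matrix()\n    return c/' h.py; python3 a.py
```

```text
[0.13  0.508 0.226] [-3.141 -0.     2.892] 0.09174874202164729
scene [ 1.341 -1.171  1.268]
top [0.491 0.01  1.278]
carrier scene 0.75 [213. 279.] [0.511 0.111 0.01 ]
carrier top 0.88 [235. 235.] [0.519 0.129 0.01 ]
carrier top 0.52 [226. 248.] [0.541 0.095 0.01 ]
   tri [0.512 0.125 0.002] [8.2, 8.2]
carrier_mid scene 0.88 [205. 284.] [0.521 0.135 0.035]
carrier_mid top 0.91 [236. 233.] [0.514 0.131 0.035]
carrier_mid top 0.33 [160. 151.] [0.717 0.349 0.035]
   tri [0.517 0.133 0.034] [4.0, 4.0]
tab_top scene 0.76 [188. 283.] [0.518 0.133 0.112]
tab_top top 0.81 [234. 229.] [0.518 0.134 0.112]
   tri [0.518 0.134 0.112] [0.1, 0.1]
cover_left_edge scene 0.5 [189. 291.] [0.531 0.169 0.09 ]
cover_left_edge top 0.69 [229. 212.] [0.531 0.18  0.09 ]
cover_left_edge top 0.31 [199. 454.] [ 0.602 -0.43   0.09 ]
   tri [0.529 0.179 0.083] [3.3, 3.3]
cover_right_edge scene 0.64 [201. 285.] [0.549 0.097 0.09 ]
cover_right_edge top 0.58 [227. 249.] [0.536 0.087 0.09 ]
   tri [0.543 0.092 0.089] [8.2, 8.2]
cradle scene 0.71 [211. 283.] [0.511 0.139 0.   ]
cradle scene 0.44 [173. 350.] [0.618 0.48
[... 1061 characters left out ...]
.489  0.472 -0.007] [12.8, 12.8]
sample_jar scene 0.82 [173. 353.] [0.632 0.486 0.   ]
sample_jar top 0.87 [197.  98.] [0.624 0.498 0.   ]
   tri [ 0.625  0.503 -0.012] [0.3, 0.3]
pocket_meter scene 0.66 [292. 186.] [ 0.457 -0.358  0.   ]
pocket_meter top 0.65 [255. 419.] [ 0.461 -0.363  0.   ]
   tri [ 0.461 -0.362  0.006] [0.2, 0.2]
pipette_bulb scene 0.67 [242. 216.] [ 0.402 -0.125  0.   ]
pipette_bulb top 0.93 [282. 335.] [ 0.391 -0.137  0.   ]
   tri [ 0.398 -0.132  0.004] [7.8, 7.8]
petri_dish scene 0.68 [336. 205.] [ 0.616 -0.464  0.   ]
petri_dish scene 0.53 [191. 293.] [0.483 0.261 0.   ]
petri_dish top 0.65 [203. 453.] [ 0.601 -0.461  0.   ]
   tri [ 0.606 -0.461 -0.01 ] [5.0, 5.0]
```

View pics/scene.png

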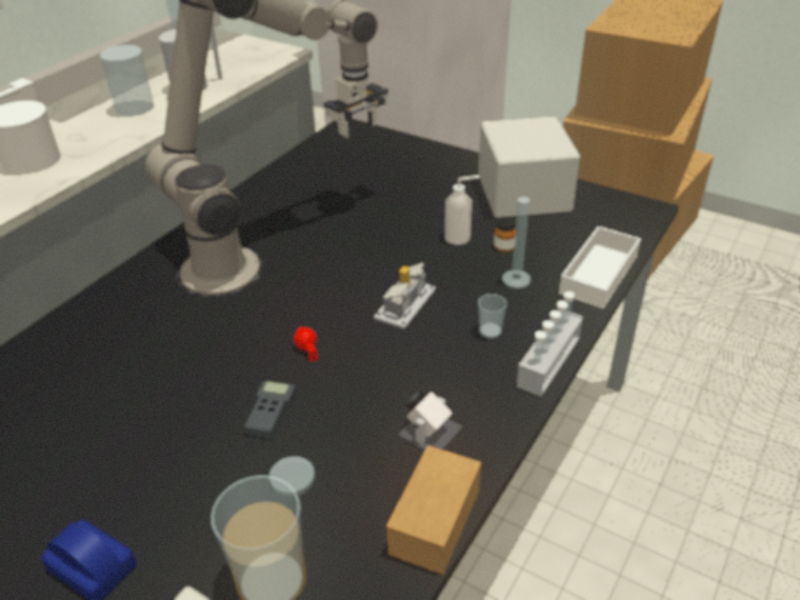

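View pics/top.png

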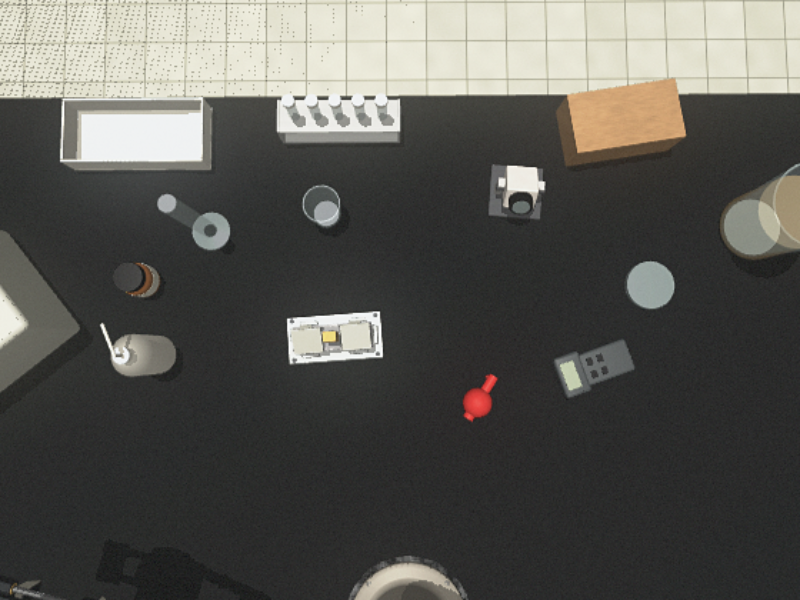

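```bash
python3 -m inch '[[[0,0,0,0.18],[0,0,0,0.18],[0,0,0,0.18],[0,0,0,0.18],[0,0,0,0.18],[0,0,0,0.18],[0,0,0,0.176]]]' 1; python3 -m inch '[[[-40,35,-4,0],[-40,35,-4,0],[-40,35,-4,0],[-40,35,-4,0],[-40,35,-4,0],[-40,35,-4,0],[-40,35,-4,0],[-40,35,-4,0],[-40,35,-4,0],[-37,30,-4,0]]]'
cat > b.py <<'E'
import sys
from h import *
np.set_printoptions(precision=4,suppress=True)
s=observe(); print(s["time"],s["tool_pos"],s["tool_rot"],s["qpos"],s["contact_force"],grip_point_offset)
c=cam("wrist"); cv2.imwrite("pics/%s.png"%sys.argv[1],c["img"])
Z=dict(carrier=.01,carrier_mid=.035,tab_top=.112,cover_left_edge=.08,cover_right_edge=.08,cradle=0,inspection_camera=0,lens=.08)
for l,z in Z.items():
    for d in place_of("wrist",l)[:2]: print(l,round(d["conf"],2),np.round(d["at"]),onz(c,d["at"],z))
E
python3 b.py w1
```

```text
time: 2.78
tool_pos: [0.1298, 0.5087, 0.2267]
tool_rot: [3.142, -0.0, 1.63]
contact_force: [-0.2, -0.6, 0.4]
opening: 0.0264
time: 4.03
tool_pos: [0.501, 0.1334, 0.2669]
tool_rot: [3.141, -0.0, 1.635]
contact_force: [-0.7, 0.3, 0.9]
opening: 0.0003
4.025 [0.501  0.1334 0.2669] [ 3.1412 -0.0002  1.6352] [0.1122 0.3009 1.4709 0.0002 1.3694 0.0478] [-0.6579  0.2813  0.8731] 0.0188
carrier 0.92 [172. 293.] [0.5159 0.1326 0.01  ]
carrier 0.62 [150. 314.] [0.5396 0.162  0.01  ]
tab_top 0.66 [195. 300.] [0.5201 0.1321 0.112 ]
cover_left_edge 0.61 [147. 312.] [0.5305 0.1746 0.08  ]
cover_right_edge 0.58 [226. 314.] [0.5403 0.0882 0.08  ]
cradle 0.27 [176. 294.] [0.5185 0.1258 0.    ]
cradle 0.25 [223. 311.] [0.5471 0.0625 0.    ]
inspection_camera 0.59 [387. 437.] [ 0.7779 -0.2066  0.    ]
```

View pics/w1.png

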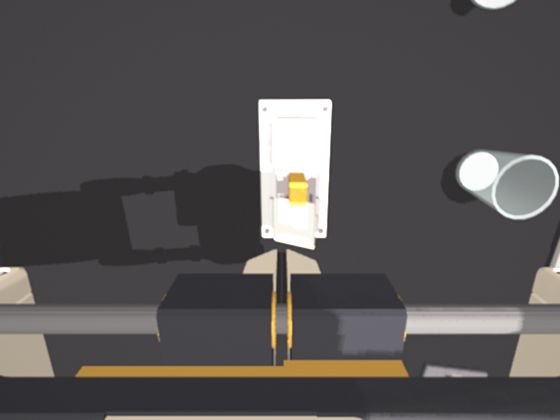

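```bash
python3 -m inch '[[[22,10,0,0],[22,10,0,0],[0,0,40,0],[0,0,40,0],[0,0,40,0],[0,0,35,0],[0,0,0,0]]]' 1 30; python3 -m inch '[[[0,0,10,0],[0,0,10,0],[0,0,10,0],[0,0,8,0],[0,0,3,0],[0,0,3,0],[0,0,2,0],[0,0,0,0],[0,0,0,0]]]'
```

```text
time: 5.35
tool_pos: [0.5148, 0.1805, 0.1097]
tool_rot: [-3.136, 0.001, 1.637]
contact_force: [0.3, 0.4, 1.1]
opening: 0.0004
time: 6.48
tool_pos: [0.5165, 0.1802, 0.0654]
tool_rot: [-3.14, 0.0, 1.636]
contact_force: [-0.9, -0.4, 0.2]
opening: 0.0003
```

```bash
python3 -m inch '[[[0,0,3,0],[0,0,2,0],[0,0,0,0],[0,0,0,0]]]'; python3 -m inch '[[[0,0,2,0],[0,0,0,0],[0,0,0,0]]]'
```

```text
time: 6.98
tool_pos: [0.5172, 0.1803, 0.0628]
tool_rot: [3.14, -0.0, 1.636]
contact_force: [-5.7, -1.0, 17.7]
opening: 0.0001
time: 7.35
tool_pos: [0.5173, 0.1804, 0.0624]
tool_rot: [3.139, -0.0, 1.636]
contact_force: [-9.9, -2.4, 31.9]
opening: 0.0002
```

```bash
python3 -m inch '[[[0,0,-25,0],[0,0,-50,0],[-45,0,0,0],[-45,0,0,0],[0,0,10,0],[0,0,16,0],[0,0,0,0]]]'; python3 -m inch '[[[0,0,10,0],[0,0,10,0],[0,0,10,0],[0,0,8,0],[0,0,4,0],[0,0,4,0],[0,0,2,0],[0,0,0,0],[0,0,0,0]]]'
```

```text
time: 8.22
tool_pos: [0.5216, 0.091, 0.1063]
tool_rot: [-3.138, -0.0, 1.636]
contact_force: [-0.1, 1.0, 1.4]
opening: 0.0004
time: 9.35
tool_pos: [0.523, 0.0904, 0.0626]
tool_rot: [3.14, 0.0, 1.636]
contact_force: [-7.9, -0.9, 27.7]
opening: 0.0006
```

```bash
python3 -m inch '[[[0,0,-50,0],[0,0,-60,0],[25,-20,-40,0],[20,0,-40,0],[0,0,0,0],[0,0,0,0]]]' -0.2; python3 b.py w2
python3 - <<'E'
import cv2;i=cv2.imread('pics/w2.png');cv2.imwrite('pics/w2c.png',cv2.resize(i[60:280,200:420],(600,600),interpolation=cv2.INTER_CUBIC))
E
```

```text
time: 10.1
tool_pos: [0.4993, 0.1337, 0.2486]
tool_rot: [-3.14, 0.0, 1.636]
contact_force: [-0.8, -1.1, -0.3]
opening: 0.0537
10.1 [0.4993 0.1337 0.2486] [-3.1397  0.0003  1.6361] [ 0.1135  0.3115  1.5067 -0.0002  1.3253  0.0483] [-0.8049 -1.1353 -0.2787] 0.0188
carrier 0.87 [174. 294.] [0.5147 0.1344 0.01  ]
carrier_mid 0.73 [178. 293.] [0.5123 0.1358 0.035 ]
carrier_mid 0.19 [173. 486.] [0.7298 0.1555 0.035 ]
tab_top 0.69 [198. 300.] [0.5169 0.1346 0.112 ]
cover_left_edge 0.55 [146. 323.] [0.537  0.1791 0.08  ]
cover_right_edge 0.68 [226. 323.] [0.5459 0.0966 0.08  ]
cover_right_edge 0.16 [196. 301.] [0.5202 0.1271 0.08  ]
```

View pics/w2c.png

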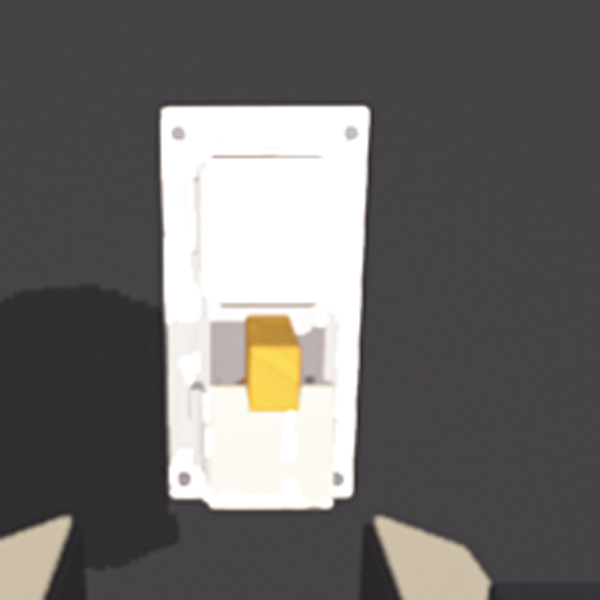

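```bash
python3 -m inch '[[[-52,25,-8,0],[-52,25,-8,0],[-52,25,-8,0],[-52,25,-8,0],[-52,25,-8,0],[-52,25,-8,0],[-52,25,-8,0],[0,0,0,0]]]'; python3 b.py w3
python3 - <<'E'
from h import *
c=cam("wrist")
for l in("inspection_camera","lens","view_point"):
  for n in("wrist","top","scene"):
    print(l,n,[(round(d["conf"],2),np.round(d["at"],1)) for d in place_of(n,l)[:2]])
print(proj(c,(.784,-.214,0)))
E
```

```text
time: 11.55
tool_pos: [0.6991, -0.2226, 0.3023]
tool_rot: [-3.139, -0.0, 1.631]
contact_force: [0.6, 0.9, -1.2]
opening: 0.0552
11.55 [ 0.6991 -0.2226  0.3023] [-3.1395 -0.0003  1.6309] [-0.4123  0.7612  0.6068 -0.0007  1.7757 -0.4725] [ 0.6493  0.8604 -1.1937] 0.0188
inspection_camera 0.71 [158. 342.] [ 0.7819 -0.208   0.    ]
lens 0.57 [167. 324.] [ 0.747  -0.2077  0.08  ]
inspection_camera wrist [(0.71, array([165.3, 338.9])), (0.59, array([305.1, 217.2]))]
inspection_camera top [(0.68, array([136.6, 360.6])), (0.54, array([201.9, 452.9]))]
inspection_camera scene [(0.96, array([301.8, 298.7]))]
lens wrist [(0.89, array([167.2, 320.6]))]
lens top [(0.88, array([144.3, 365. ]))]
lens scene [(0.56, array([278.6, 290.1])), (0.25, array([166.5, 321.8]))]
view_point wrist []
view_point top []
view_point scene []
[np.float64(165.9489539795362), np.float64(341.8743582544477)]
```

View pics/w3.png

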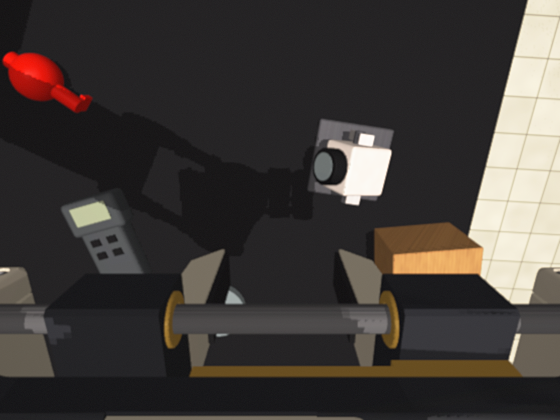

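Run:
```python
from h import *
c=cam("wrist"); g=cv2.cvtColor(c["img"],cv2.COLOR_BGR2GRAY)
P={k:onz(c,a,0.006)[:2] for k,a in dict(TL=(120,320),TR=(130,393),BL=(192,309)).items()}
for k in P: print(k,P[k])
d=P["TR"]-P["TL"]; e=P["TL"]-P["BL"]
print(np.linalg.norm(d),np.linalg.norm(e),np.arctan2(d[1],d[0]),np.arctan2(-e[0],e[1]))
print("centre",(P["TR"]+P["BL"])/2)
cv2.imwrite("pics/w3c.png",cv2.convertScaleAbs(cv2.resize(c["img"][100:220,290:410],(600,600),interpolation=cv2.INTER_CUBIC),alpha=1.5,beta=20))
```

```text
TL [ 0.74586004 -0.15446748]
TR [ 0.84490426 -0.16090705]
BL [ 0.74037729 -0.2541135 ]
0.09925333844321521 0.09979674352030186 -0.06492571332085234 -0.05496682114933515
centre [ 0.79264078 -0.20751028]
```

View pics/w3c.png

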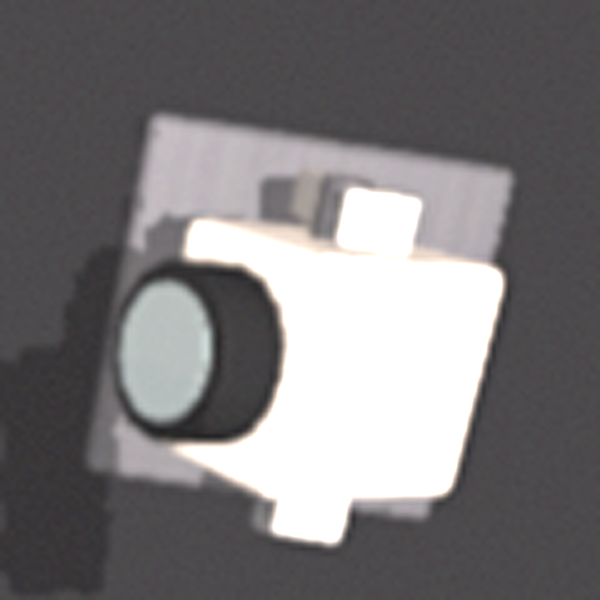

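```bash
python3 -m inch '[[[52,-23,8,0],[52,-23,8,0],[52,-23,8,0],[52,-23,8,0],[52,-23,8,0],[52,-23,8,0],[52,-22,8,0],[2,0,0,-0.005],[0,0,0,0],[0,0,0,0]]]'
```

```text
time: 13.8
tool_pos: [0.5155, 0.1358, 0.2498]
tool_rot: [3.141, 0.0, 1.639]
contact_force: [-0.0, 0.0, -0.2]
opening: 0.0551
```

```bash
python3 -m inch '[[[-2.5,2.3,40,0],[0,0,45,0],[0,0,45,0],[0,0,40,0],[0,0,11,0],[0,0,0,0],[0,0,0,0]]]'; python3 -m inch '[[[0,0,0,0],[0,0,0,0],[0,0,0,0],[0,0,0,0]]]' 1 45
```

```text
time: 14.68
tool_pos: [0.5186, 0.1345, 0.0704]
tool_rot: [3.138, -0.0, 1.64]
contact_force: [0.5, 1.0, 0.1]
opening: 0.0551
time: 15.18
tool_pos: [0.5172, 0.1347, 0.0688]
tool_rot: [3.141, -0.0, 1.641]
contact_force: [0.3, -0.9, 0.4]
opening: 0.02
```

```bash
python3 -m inch '[[[0,0,0,0],[0,0,0,0],[0,0,-10,0],[0,0,-20,0],[0,0,-20,0],[0,0,-30,0],[0,0,-40,0],[0,0,-40,0],[0,0,0,0]]]'; python3 -c "
from h import *
s=observe();print(s['qpos'],s['torque'],s['contact_force'])"
```

```text
time: 16.3
tool_pos: [0.5187, 0.1348, 0.2318]
tool_rot: [3.135, -0.0, 1.641]
contact_force: [-0.3, 0.1, -4.4]
opening: 0.0179
[1.11186560e-01 3.54183754e-01 1.49152463e+00 8.60781098e-05
 1.28907767e+00 4.11019412e-02] [-0.10401892  0.07086963  0.00716885] [-0.34082303  0.09698812 -4.43503497]
```

```bash
python3 -m inch '[[[0,0,0,0.135],[-28,32,-21,0],[-28,32,-21,0],[-28,32,-21,0],[-28,32,-21,0],[-28,32,-21,0],[-28,32,-21,0],[0,0,0,0],[0,0,0,0]]]'
cat > q.py <<'E'
from h import *
np.set_printoptions(precision=4,suppress=True)
s=observe();R=Ro.from_euler('xyz',s["tool_rot"]).as_matrix();print(round(s["time"],2),np.array(s["qpos"]),np.array(s["tool_pos"]));print(R, "tilt deg",np.degrees(np.arccos(-R[2,2])),"force",s["contact_force"],s["opening"])
E
python3 q.py
```

```text
time: 17.42
tool_pos: [0.6974, -0.0452, 0.3518]
tool_rot: [-3.137, -0.001, 1.506]
contact_force: [-0.5, 0.1, -4.6]
opening: 0.0179
17.43 [-0.1745  0.6779  0.6328  0.0005  1.8358 -0.1094] [ 0.6974 -0.0452  0.3518]
[[ 0.065   0.9979 -0.0047]
 [ 0.9979 -0.065   0.0014]
 [ 0.001  -0.0048 -1.    ]] tilt deg 0.28244205494886604 force [-0.4865  0.0736 -4.5503] 0.017907638228181724
```

```bash
python3 -m inch '[[[38,0,0,0],[38,0,0,0],[0,25,0,0],[0,25,0,0],[0,20,0,0],[0,20,0,0],[0,0,0,0]]]';python3 q.py
```

```text
time: 18.3
tool_pos: [0.7767, 0.0245, 0.345]
tool_rot: [3.127, -0.001, 1.506]
contact_force: [-0.2, -0.3, -4.3]
opening: 0.0177
18.3 [-0.0675  0.9814  0.0394  0.0018  2.1063 -0.0022] [0.7767 0.0245 0.345 ]
[[ 0.0643  0.9978  0.0145]
 [ 0.9979 -0.0643  0.0005]
 [ 0.0015  0.0145 -0.9999]] tilt deg 0.8322297981676796 force [-0.1712 -0.2598 -4.346 ] 0.017742771291014762
```

Joint 3 is at its limit and a slight outward lean (0.8°) has appeared. Push further.

```bash
python3 -m inch '[[[0,30,0,0],[0,30,0,0],[0,30,0,0],[0,30,0,0],[0,0,0,0]]]';python3 q.py
```

```text
time: 18.92
tool_pos: [0.8187, 0.014, 0.3064]
tool_rot: [3.063, -0.007, 1.506]
contact_force: [-0.6, -0.2, -3.7]
opening: 0.0178
18.93 [-0.0796  1.0328  0.038   0.0092  1.9924 -0.01  ] [0.8187 0.014  0.3064]
[[ 0.0652  0.9948  0.0787]
 [ 0.9978 -0.0655  0.0021]
 [ 0.0073  0.0784 -0.9969]] tilt deg 4.517754487897917 force [-0.6471 -0.2266 -3.7269] 0.017807535721502156
```

```bash
python3 -m inch '[[[2,45,-40,0],[2,45,-40,0],[2,45,-40,0],[2,45,-40,0],[0,0,0,0]]]';python3 q.py
```

```text
time: 19.55
tool_pos: [0.8168, 0.0082, 0.4006]
tool_rot: [2.911, -0.018, 1.508]
contact_force: [-0.0, 0.6, -4.5]
opening: 0.0178
19.55 [-0.0933  0.9203  0.0362  0.0267  1.9546 -0.0152] [0.8168 0.0082 0.4006]
[[ 0.0631  0.9713  0.2296]
 [ 0.9978 -0.0656  0.0034]
 [ 0.0183  0.2289 -0.9733]] tilt deg 13.27258620304013 force [-0.0103  0.5953 -4.5098] 0.017788585594500677
```

```bash
python3 -m inch '[[[10,50,-25,0],[10,50,-25,0],[10,50,-25,0],[0,0,0,0]]]';python3 q.py
```

```text
time: 20.05
tool_pos: [0.8329, 0.0264, 0.4335]
tool_rot: [2.805, -0.028, 1.512]
contact_force: [-0.1, -0.0, -4.9]
opening: 0.0178
20.05 [-0.0719  0.8884  0.0363  0.032   1.8803  0.0069] [0.8329 0.0264 0.4335]
[[ 0.059   0.9416  0.3314]
 [ 0.9979 -0.0649  0.0067]
 [ 0.0278  0.3303 -0.9435]] tilt deg 19.35865826260336 force [-0.138  -0.0353 -4.8986] 0.017835314584882103
```

```bash
python3 -m inch '[[[-50,-6,0,0],[-50,-6,0,0],[-50,-6,0,0],[-50,-6,0,0],[0,0,0,0]]]';python3 q.py;  python3 -m inch '[[[-10,52,-16,0],[-10,52,-16,0],[0,0,0,0]]]';python3 q.py
```

```text
time: 20.68
tool_pos: [0.7971, -0.1786, 0.4168]
tool_rot: [2.81, -0.027, 1.503]
contact_force: [-0.0, 0.8, -4.0]
opening: 0.0177
20.68 [-0.3603  0.7725  0.324   0.1199  1.7328 -0.2504] [ 0.7971 -0.1786  0.4168]
[[ 0.0674  0.9429  0.3261]
 [ 0.9974 -0.0724  0.0032]
 [ 0.0267  0.3251 -0.9453]] tilt deg 19.0359039383544 force [-0.0417  0.8065 -4.0454] 0.017717016115786303
time: 21.05
tool_pos: [0.8262, -0.1842, 0.4423]
tool_rot: [2.745, -0.019, 1.508]
contact_force: [-0.2, 0.7, -4.1]
opening: 0.0179
21.05 [-0.3584  0.8854  0.0363  0.134   1.8413 -0.2312] [ 0.8262 -0.1842  0.4423]
[[ 0.0628  0.9202  0.3863]
 [ 0.9979 -0.0651 -0.0072]
 [ 0.0185  0.3859 -0.9223]] tilt deg 22.72920467844464 force [-0.2313  0.7118 -4.098 ] 0.017860716873355584
```

```bash
python3 -m inch '[[[-14,50,-14,0],[-14,50,-14,0],[0,0,0,0],[0,0,0,0]]]';python3 q.py
```

```text
time: 21.55
tool_pos: [0.8375, -0.2006, 0.4564]
tool_rot: [2.68, -0.01, 1.503]
contact_force: [0.3, 0.2, -5.4]
opening: 0.0178
21.55 [-0.3774  0.8773  0.0376  0.1476  1.7845 -0.2431] [ 0.8375 -0.2006  0.4564]
[[ 0.0681  0.893   0.4448]
 [ 0.9976 -0.0653 -0.0217]
 [ 0.0097  0.4452 -0.8954]] tilt deg 26.442798556359275 force [ 0.3458  0.154  -5.4142] 0.017753266579193655
```

```bash
python3 -m inch '[[[-10,50,-14,0],[-10,50,-14,0],[0,0,0,0],[0,0,0,0]]]';python3 q.py
```

```text
time: 22.05
tool_pos: [0.8475, -0.208, 0.4776]
tool_rot: [2.612, 0.0, 1.497]
contact_force: [-0.1, -0.5, -4.7]
opening: 0.0176
22.05 [-0.385   0.8623  0.0371  0.1574  1.7314 -0.2459] [ 0.8475 -0.208   0.4776]
[[ 0.0733  0.8605  0.5042]
 [ 0.9973 -0.0631 -0.0374]
 [-0.0004  0.5056 -0.8628]] tilt deg 30.368065626826557 force [-0.0793 -0.4966 -4.7411] 0.01764413954285884
```

```bash
python3 -m inch '[[[-2,-43,-25,0],[-2,-43,-25,0],[-2,-43,-25,0],[-2,-42,-25,0],[-2,-42,-25,0],[0,0,0,0],[0,0,0,0]]]';python3 q.py
```

```text
time: 22.92
tool_pos: [0.6295, -0.203, 0.4823]
tool_rot: [2.61, 0.0, 1.498]
contact_force: [-0.3, 0.1, -4.3]
opening: 0.0176
22.93 [-0.5387  0.24    1.0992  0.2367  1.3255 -0.468 ] [ 0.6295 -0.203   0.4823]
[[ 0.0725  0.8599  0.5054]
 [ 0.9974 -0.0623 -0.037 ]
 [-0.0004  0.5067 -0.8621]] tilt deg 30.446519185665334 force [-0.299   0.1178 -4.3325] 0.017646297789289608
```

```bash
python3 -m inch '[[[0,-25,42,0],[0,-25,42,0],[0,-25,42,0],[0,-25,42,0],[0,-20,36,0],[0,-12,22,0],[0,0,0,0],[0,0,0,0]]]';python3 q.py
```

```text
time: 23.92
tool_pos: [0.6312, -0.2033, 0.2211]
tool_rot: [2.609, 0.001, 1.499]
contact_force: [0.9, -0.2, -3.9]
opening: 0.0178
23.93 [-0.5377  0.3576  1.6475  0.3674  0.6854 -0.6986] [ 0.6312 -0.2033  0.2211]
[[ 0.0719  0.8595  0.5061]
 [ 0.9974 -0.0616 -0.0371]
 [-0.0007  0.5075 -0.8617]] tilt deg 30.494568869808827 force [ 0.9249 -0.2001 -3.9082] 0.017848195935437874
```

```bash
python3 -m inch '[[[1,-22,8,0],[1,-22,8,0],[0,0,0,0],[0,0,0,0]]]';python3 q.py
python3 - <<'E'
from h import *
np.set_printoptions(precision=4,suppress=True)
T=toolT(); R=T[:3,:3]
cs={n:cam(n) for n in("scene","top","wrist")}
mid=T[:3,3]+R@[0,0,.0338]
print("mid pred",mid)
car=lambda x,y,z: T[:3,3]+R@np.array([y,x,.0588-z])   # tool y=carrier x; tool x=carrier y; tool z=-carrier z
P=dict(carrier=car(0,0,0),carrier_mid=mid,tab_top=car(0,0,.102),cover_left_edge=car(.027,.043,.053),cover_right_edge=car(.027,-.043,.053),lens=(.748,-.209,.08),inspection_camera=(.783,-.211,0))
for l,p in P.items():
    o=[]
    for n in cs:
        d=place_of(n,l)[:1]
        if d: print(l,n,round(d[0]["conf"],2),np.round(d[0]["at"],1),"pred",np.round(proj(cs[n],p),1)); o.append((cs[n],d[0]["at"]))
    if len(o)>1: print("  tri",*tri(o),"pred",np.array(p))
s=cs["scene"]["img"][190:330,220:400]; t=cs["top"]["img"][90:230,270:450]
cv2.imwrite("pics/f.png",np.vstack([cv2.resize(s,(720,300*1),interpolation=cv2.INTER_CUBIC),cv2.resize(t,(720,300),interpolation=cv2.INTER_CUBIC)]))
cv2.imwrite("pics/fs.png",cv2.resize(s,(720,560),interpolation=cv2.INTER_CUBIC));cv2.imwrite("pics/ft.png",cv2.resize(t,(720,560),interpolation=cv2.INTER_CUBIC))
E
```

```text
time: 24.42
tool_pos: [0.6019, -0.1996, 0.1862]
tool_rot: [2.607, 0.002, 1.498]
contact_force: [0.2, -0.7, -5.0]
opening: 0.018
24.43 [-0.5626  0.3499  1.7723  0.4468  0.5843 -0.8113] [ 0.6019 -0.1996  0.1862]
[[ 0.0725  0.8585  0.5076]
 [ 0.9974 -0.0616 -0.0384]
 [-0.0017  0.5091 -0.8607]] tilt deg 30.6031724819106 force [ 0.1998 -0.6626 -4.9515] 0.01804288114762319
mid pred [ 0.6191 -0.2009  0.1571]
carrier top 0.93 [184.1 368.9] pred [185.9 366.5]
carrier wrist 0.92 [230.3 278.3] pred [229.3 281.8]
  tri [ 0.6384 -0.211   0.1178] [0.3, 0.3] pred [ 0.6317 -0.2019  0.1356]
carrier_mid scene 0.81 [242.4 253.5] pred [243.3 253.5]
carrier_mid top 0.69 [192.1 365.6] pred [190.  367.9]
carrier_mid wrist 0.67 [244.8 281.8] pred [244.  281.8]
  tri [ 0.6162 -0.1976  0.1588] [1.5, 3.2, 2.8] pred [ 0.6191 -0.2009  0.1571]
tab_top scene 0.8 [223.2 244.3] pred [221.9 242. ]
tab_top top 0.79 [205.8 373.8] pred [204.  372.4]
tab_top wrist 0.94 [323.8 283.3] pred [321.8 281.9]
  tri [ 0.5815 -0.1994  0.2209] [6.4, 5.7, 1.5] pred [ 0.58   -0.1979  0.2234]
cover_left_edge scene 0.6 [231.6 264. ] pr
[... 186 characters left out ...]
d [ 0.6311 -0.1586  0.1948]
cover_right_edge scene 0.7 [240.3 247.1] pred [243.2 246.1]
cover_right_edge top 0.51 [187.4 389.3] pred [185.5 389.7]
  tri [ 0.6221 -0.24    0.2016] [3.0, 3.0] pred [ 0.6249 -0.2444  0.195 ]
lens scene 0.93 [277.8 290.5] pred [278.5 288.9]
lens top 0.6 [145.9 361.8] pred [143.5 364.3]
lens wrist 0.98 [188.4 352.8] pred [188.8 353.6]
  tri [ 0.7461 -0.2046  0.0791] [4.2, 4.5, 3.8] pred [ 0.748 -0.209  0.08 ]
inspection_camera scene 0.74 [302.3 297.7] pred [301.3 298.6]
inspection_camera top 0.65 [136.7 360.2] pred [137.1 359.5]
inspection_camera wrist 0.64 [168.8 327.2] pred [170.8 330.9]
  tri [ 0.7825 -0.2118 -0.005 ] [2.1, 3.1, 2.8] pred [ 0.783 -0.211  0.   ]
```

View pics/fs.png

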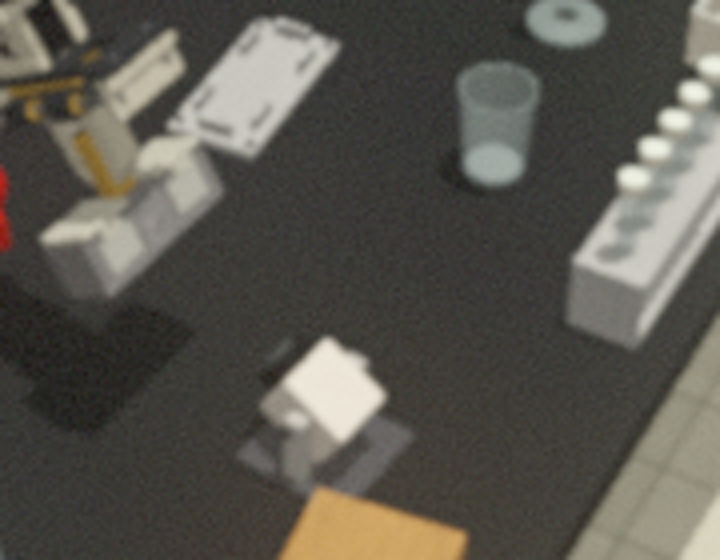

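View pics/ft.png

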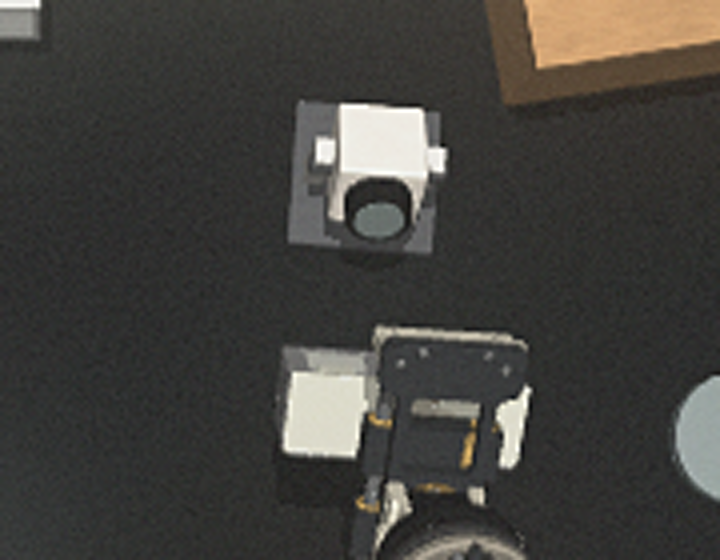

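Run:
```python
from h import *
T=toolT(); R=T[:3,:3]
out=[]
for n,(r0,r1,c0,c1) in dict(wrist=(90,390,150,450),scene=(200,280,215,295)).items():
    c=cam(n); im=c["img"][r0:r1,c0:c1]; k=600/(r1-r0)*.66; im=cv2.resize(im,None,fx=k,fy=k,interpolation=cv2.INTER_CUBIC)
    im=cv2.convertScaleAbs(im,alpha=1.3,beta=15)
    car=lambda p: T[:3,3]+R@np.array([p[1],p[0],.0588-p[2]])
    V=[(x,y,z) for x in(-.023,.023) for y in(-.07,.07) for z in(0,.048)]
    for i in range(8):
        for j in range(i):
            if sum(a!=b for a,b in zip(V[i],V[j]))==1:
                q=[tuple(int(round(v)) for v in ((proj(c,car(p))[1]-c0+.5)*k,(proj(c,car(p))[0]-r0+.5)*k)) for p in(V[i],V[j])]
                cv2.line(im,*q,(0,0,255),1,cv2.LINE_AA)
    out.append(im)
cv2.imwrite("pics/wf.png",np.hstack(out))
```

```text
(no output)
```

View pics/wf.png

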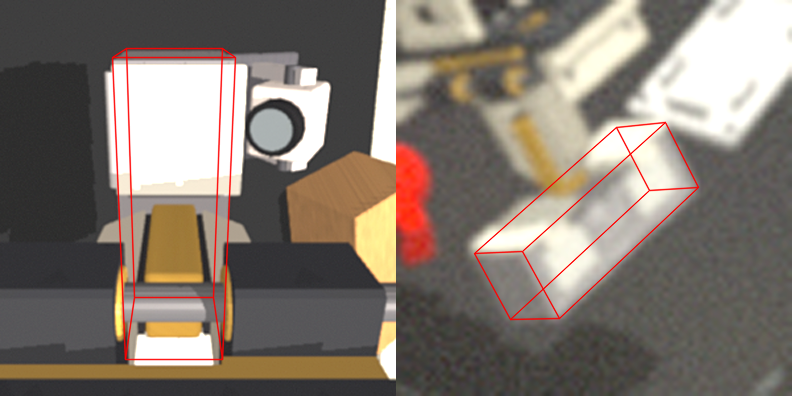

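Run:
```python
from h import *
np.set_printoptions(precision=1,suppress=True)
T=toolT(); R=T[:3,:3]; c=cam("wrist")
g=c["img"].min(axis=2); sub=g[120:245,215:345]
for th in(225,245):
    m=(sub>th).astype(np.uint8); k,_=cv2.findContours(m,cv2.RETR_EXTERNAL,cv2.CHAIN_APPROX_NONE); k=max(k,key=cv2.contourArea)
    print(th,cv2.contourArea(k),"poly",(cv2.approxPolyDP(k,5,True)[:,0]+[215,120]).tolist())
for r in(135,145,160,180,200,220,230): 
    w=np.where(g[r,215:345]>225)[0]; print(r,w.min()+215 if len(w) else None,w.max()+215 if len(w) else None)
for col in (250,265,280,300,320): print("col",col,g[120:240:5,col].tolist())
for a in(-10,-5,0,5,10):
    A=Ro.from_euler('y',a,degrees=True).as_matrix(); G=np.array([0,0,-.0188])
    f=lambda p: proj(c,T[:3,3]+R@(G+A@(np.array([p[1],p[0],.0588-p[2]])-G)))
    print(a,"leftcover (col,row): far-hinge,far-free,near-free,near-hinge",*[np.array(f(p))[::-1] for p in((-.023,.069,.053),(.027,.069,.053),(.027,.017,.053),(-.023,.017,.053))])
```

```text
225 5587.5 poly [[236, 141], [238, 166], [249, 161], [246, 167], [264, 174], [287, 218], [298, 221], [289, 224], [331, 220], [335, 141]]Traceback (most recent call last):
  File "<stdin>", line 6, in <module>
ValueError: max() iterable argument is empty
```

Run:
```python
from h import *
np.set_printoptions(precision=1,suppress=True)
T=toolT(); R=T[:3,:3]; c=cam("wrist")
g=cv2.medianBlur(c["img"],3).min(axis=2)
for r in range(120,246,8):
    w=np.where(g[r,215:345]>150)[0]; print(r,w.min()+215 if len(w) else None,w.max()+215 if len(w) else None, g[r,[250,285,320]])
for a in(-10,-5,0,5,10):
    A=Ro.from_euler('y',a,degrees=True).as_matrix(); G=np.array([0,0,-.0188])
    f=lambda p: proj(c,T[:3,3]+R@(G+A@(np.array([p[1],p[0],.0588-p[2]])-G)))
    print(a,*[np.array(f(p))[::-1] for p in((-.023,.069,.053),(.027,.069,.053),(.027,.017,.053),(-.023,.017,.053))])
```

```text
120 None None [37 37 37]
128 None None [58 59 37]
136 None None [138 138 140]
144 234 336 [226 228 230]
152 231 336 [226 228 229]
160 232 344 [226 227 228]
168 232 344 [225 226 229]
176 233 334 [225 226 229]
184 233 334 [225 226 227]
192 233 334 [225 226 227]
200 234 333 [225 226 227]
208 234 333 [225 226 226]
216 234 332 [224 225 226]
224 240 331 [185 224 155]
232 240 330 [168 154 154]
240 None None [ 96  96 103]
-10 [236.9 143.9] [333. 144.] [330.8 241.6] [238.6 241.5]
-5 [235.2 139.4] [335.  139.5] [331.4 238.5] [238.1 238.4]
0 [233.4 135.7] [337.1 135.9] [331.9 235.7] [237.7 235.6]
5 [231.4 132.9] [339.4 133. ] [332.5 233.2] [237.1 233.1]
10 [229.3 131.1] [341.9 131.3] [333.2 231. ] [236.5 230.9]
```

Run:
```python
from h import *
c=cam("wrist"); i=c["img"][120:280,205:365]; cv2.imwrite("pics/wz.png",cv2.convertScaleAbs(cv2.resize(i,(600,600),interpolation=cv2.INTER_CUBIC),alpha=.85))
```

```text
(no output)
```

View pics/wz.png

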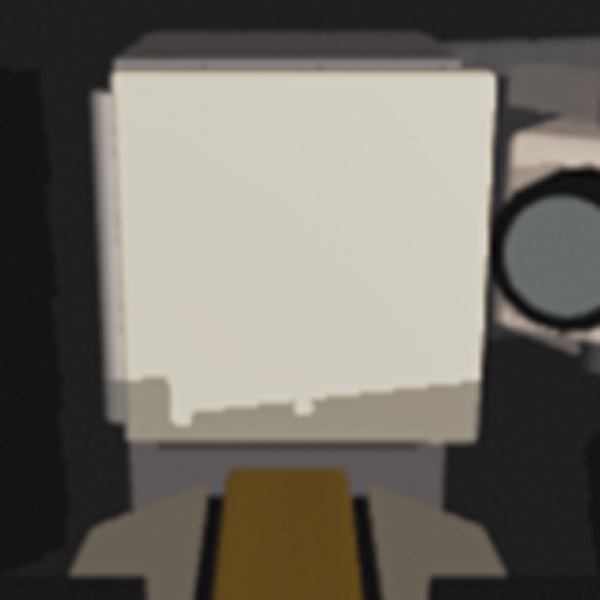

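Run:
```python
from h import *
from scipy.optimize import least_squares
np.set_printoptions(precision=2,suppress=True)
T=toolT(); R=T[:3,:3]; c=cam("wrist")
Pc=[(-.023,.069,.053),(.027,.069,.053),(.027,.017,.053),(-.023,.017,.053)]
obs=np.array([(235.1,139.5),(336.7,139.2),(331.9,237.3),(238.9,236.8)])
G=np.array([0,0,-.0188])
def pts(v,P):
    A=Ro.from_euler('zyx',[v[4],v[3],v[5]],degrees=True).as_matrix()
    return [T[:3,3]+R@(G+v[:3]*1e-3+A@(np.array([p[1],p[0],.0588-p[2]])-G)) for p in P]
f=lambda v: np.r_[[np.array(proj(c,q))[::-1]-o for q,o in zip(pts(v,Pc),obs)]].ravel().tolist()+list(np.array(v)/[6,6,6,20,20,5])
s=least_squares(f,np.zeros(6)); print("dx,dy,dz mm, roll,yawz,tilt deg",s.x,"res",s.fun[:8])
J=s.jac; print("sd",np.sqrt(np.diag(np.linalg.inv(J.T@J)))*.6)
print("mid",np.array(pts(s.x,[(0,0,.025)])[0])*1000,"y axis",np.subtract(*pts(s.x,[(0,1,0),(0,0,0)])))
o=observe();print(o["tool_pos"],o["tool_rot"],o["torque"])
```

```text
dx,dy,dz mm, roll,yawz,tilt deg [-1.79  0.15  2.45 -0.35 -0.08 -0.53] res [-0.07 -0.32 -0.04  0.06 -0.09  0.04  0.21  0.22]
sd [0.6  0.61 0.89 1.4  0.3  1.4 ]
mid [ 618.98 -202.19  152.88] y axis [ 0.07  1.   -0.01]
[ 0.6  -0.2   0.18] [ 2.61 -0.    1.5 ] [0.01 0.81 0.05]
```

```bash
python3 -m inch '[[[1,1,-1,0],[0,0,0,0],[0,0,0,0],[0,0,0,0],[0,0,0,0],[0,0,0,0]]]';python3 q.py; python3 -c "
from cell import *
print(hand_in())"
```

```text
time: 26.68
tool_pos: [0.6007, -0.1978, 0.1852]
tool_rot: [2.611, -0.0, 1.499]
contact_force: [-1.3, -0.8, -4.1]
opening: 0.0182
26.68 [-0.5606  0.3494  1.7745  0.4437  0.5861 -0.8068] [ 0.6007 -0.1978  0.1852]
[[ 0.0722  0.8604  0.5044]
 [ 0.9974 -0.0623 -0.0363]
 [ 0.0002  0.5057 -0.8627]] tilt deg 30.38074282583654 force [-1.2595 -0.7511 -4.1219] 0.018216052191548815
the job is handed in; nothing more can be done
None
```

I pressed both covers shut in the cradle, lifted the carrier by its brass tab, and handed in at about 27 s while still holding it in front of the inspection camera. No verdict came back.

- **Covers:** I pressed each one to about 62.5 mm above the bench at 28–32 N. A wrist picture then showed both lying flat.
- **Tilt:** The moves can't tip the tool directly. I got the 30° lean by pushing the arm out past its reach limit, well above the bench, and then moved the carrier to the camera keeping that attitude.
- **Final pose:** The tool leans 30.4° and its long axis is level to within 0.1°. Its yaw is about -0.07 rad, against about -0.065 rad measured for the camera.
- **Position:** Before a last trim of under 2 mm, a fit to the shut left cover put carrier_mid at about (0.619, -0.202, 0.153). My estimate of view_point is (0.618, -0.200, 0.155), good to a few millimetres.
- **Grip and clearance:** The opening is 18 mm on the tab, set to 45 N. The only outside load is the carrier's weight, about 4.1 N. The last pictures showed it clear of everything. I kept the path well away from the loose items, but made no separate final check on each one.

**Disagreement:** the networks' cover-edge points suggested the carrier had turned roughly 10° in the grip. The closer corner fit gave -0.35° ± 1.4°, so I trusted that and did not correct for it.

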